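# Level the bike-store shelf with its foot while pressing the spirit level down

## Robot

A 6-joint arm with a two-finger parallel gripper is mounted at the origin on the work surface. World frame = base frame: x ahead of the robot, y to its left, z up, the work surface at z = 0. Lengths are in mm, angles in rad, forces in N, time in s.
With the tool pointing down it reaches from about 275 to 1000 mm from the base axis. Payload 8.4 kg.
Tool frame: the origin (TCP) lies on the centre line of the jaws, within the pads' length; the fingertips stand r.tip_reach ahead of it and the grasp point (between the pads) lies 3 mm ahead of it (r.tip_reach is the distance from the TCP to the fingertips, in mm); z points along the fingers, y is the direction in which the jaws open and shut (so a half turn about z gives the same grasp; the last joint's range is limited). The gripper opens to 85 mm and grips with 20 to 120 N. Pads are 22 mm wide; open, the fingers measure 114 mm over their backs; the gripper's body (76 mm by 85 mm) begins 54 mm behind the grasp point. The pads swing forward as they close: fully open they stand 13 mm farther back than shut.
Start: joints at [1.111, 0.353, 1.633, -0, 1.155, -0.002], TCP at [276.234, 560.645, 253.281] pointing down, gripper open.
Joint ranges: [-2.63, 2.63], [-0.92, 2.1], [0.06, 2.66], [-1.3, 4.44], [0, 2.69], [-3.02, 3.02]. Speed limits (rad/s): [2.22, 2.22, 2.79, 3.14, 3.14, 3.14].

## Interface

Orientations are given as [roll, pitch, yaw] about the fixed x, y, z axes, in that order (R = Rz(yaw) Ry(pitch) Rx(roll)).
In Python, from rig import sense, optics, r, nets gives the robot as it stands. The module is installed in compiled form; this text tells all that it offers.
- The arm moves only by the tool carry_out, never from a script. Its argument "increments" is a list that holds one entry, the list of rows, each a list of 6 numbers: the shift along the tool's x, y, z normalised to -1 to 1, where 1 is 40 cm, then the turn, a rotation vector about the tool's x, y, z normalised to -1 to 1, where 1 is 60 degrees. A call has 1 to 5 rows; each row is the pose to reach, as a shift and turn from the pose commanded when the call began, along the tool's axes at that moment; what a row does not reach only later rows make up. A row lasts 1/12 s, in which the tool goes at most 41.7 mm and 7.16 degrees, less where a joint would pass 70% of its speed; a pose out of reach is approached as far as the arm can. A call with a number of a shift or a turn outside -1 to 1 is refused whole. A call with a gripper value outside its range is refused whole. "hand" is the closure, from 0 (fully open) to 1 (shut), set as the call begins (left out, the last holds). The fingers move at their own pace and stop on an object; "squeeze" is the grip in N (left out, the last holds). Time passes only in rows, so rows that repeat a pose let the fingers close. It gives the time, the measured TCP pose, the force and the opening at its end, in the units of the state.
- sense(): the state, without advancing time (a new reading comes with each control period).
- optics.grab_frame(name): name is "scene" or "top" or "wrist"; returns a dict with "img" (400x640x3 uint8, red, green, blue), "range_z" (400x640 float32, mm along the optical axis (not along the pixel's ray), 0 where there is no reading), "fov_y" (degrees; the focal length in pixels is half the picture's height over the tangent of half this angle, whatever the lens; pixels are square), "cx", "cy" (the principal point, pixels), "R" (3x3) and "t" (3): a world point X has camera coordinates R X + t. Camera axes: x right, y down, z forward; pixel columns grow to the right and rows downward; lengths in mm; the calibration is good to about 2 mm. A picture is of the moment at which its call begins.
- r.sign_off(): hands the job in, once; it reports no verdict.
Trained networks look in the newest picture that a camera, given by its name, has taken for a name from the list of things; names that differ only in an ending like _2 or _b are one class to them, and where a whole thing is asked for, a point or a joint stands for the part that bears it (a point fixed in the world has none). Each returns a list of dicts, best first, with "confidence" (0 to 1); they miss things now and then, are a little off and sometimes report something else, mostly with a low value. They report only what shows in the picture. A call takes as long as a camera call.
- nets.trace(target, camera): "mask" (400x640 bool, what is visible of it).
- nets.tip_of(target, camera): "point" ([x, y, z] in mm, in world coordinates, good to about 4 mm: a listed point, or the origin of a listed thing).
The state is a dict: "clock": time; "qpos": joint angles; "qvel": joint speeds; "joint_efforts": joint torques, N m; "eef_pos": TCP position; "tcp_rot": TCP orientation; "contact_force": force on the tool from outside, world axes, zero at the start; "wrist_torque": the same for the moment, N m; "opening": opening from 0.0 (shut) to 1.0 (fully open).
Only numpy, scipy, OpenCV 4.12 (cv2) and the standard library are available. Lean on these libraries where they do the work, as an engineer would, in place of code of your own. Each camera call takes 0.05 s, during which the arm holds its last target.

## Task

The lamp arm hangs over the shelf's levelling foot: first swing it well clear to the side, away from the shelf. Then press the spirit level flat onto the shelf by its black rubber collar and let the bubble show which way the shelf slopes; still pressing, turn the foot's red knob until the bubble stands centred between the two black lines. Press firmly but not hard, leave the canister, pump and spanner alone, and finish while holding: keep pressing the level flat with the bubble centred, do not let go.

Things in the scene. Friction and masses are not known exactly. Their poses are not given: they have to be found in the camera images.
- rack: fixed low galvanised shelf, 260 mm (its x) by 420 mm (its y), deck top 100 mm above the bench; origin on the bench under the deck's centre, x away from the robot. The deck is hinged at its +y end; the foot at rack x = 0, y = -150 mm carries its -y end, always too low at the start. The black tray below sticks out 65 mm in front (-x), its handle 40 mm more
- lamp (a joint): lamp arm's angle in rad about its upright hinge: 0 with the arm along the rack's -x, its head right over the knob; grows counter-clockwise seen from above, the head moving to the rack's -y side, off the shelf. Stops at -0.35 and 1.5; about 1 N at the head moves it, it stays where it is left. Well clear: more than 0.85
- lamp_hinge (a point): point on the lamp arm's upright hinge axis, at the height of the middle of the head (224 mm above the bench), 160 mm behind the knob axis in rack +x
- lamp_head (a point): centre of the white lamp head, 160 mm from the hinge axis. The head is 60 mm across in its lower part and tapers to 40 mm at its top, from 22 mm below this point to 22 mm above; its x axis points to the hinge. The arm is a 12 mm round bar, its axis 12 mm above this point
- knob (a point): centre of the top of the foot's red knob, round, upright, 36 mm across, 34 mm tall, top 170 mm above the bench; it never rises or sinks. Clockwise from above raises the deck's foot end 1.6 mm per rad and moves the bubble 5.5 mm per rad towards the knob (level pressed flat); 1.0 to 2.3 rad are needed. 0.15 N m turns it; it stays put, can be overturned, may be regripped
- collar: soft black rubber collar round the knob's stem, on the level's end: disc 96 mm across, 12 mm thick, origin under its centre. Level flat and shelf true: its top is 36 mm below the knob's top (1.6 to 3.7 mm lower while the foot end is low; 7.5 mm higher with the level sprung up). Fingertips can press it beside the knob. Yields 1 mm per 1.5 N, up to 10 mm; rises with the shelf; stay below 35 N
- level (a joint): the level's lift angle in rad about the clip at its far end, 250 mm from the knob: 0.03 when not pressed (a spring holds it up, and the bubble then shows nothing true), 0 when pressed flat on the deck. About 3 N on the collar just presses it flat; flat means less than 0.004
- bubble (a joint): the white bubble's place along the vial in m: 0 midway between the two black lines, positive towards the clip (away from the knob); ends at +-0.016. It runs to the higher end and takes about 2 s to settle. Centred means within 2.5 mm of 0. The bubble is 15 mm long, the lines stand 19 mm apart
- vial (a point): centre of the top of the level's green vial (80 mm long, 18 mm across), 140 mm from the knob axis in rack +y; the level is a dark grey bar 40 mm wide along the rack's y axis, its underside on the deck. Two red tyre levers (+x side) and a brass tin 54 mm across, 28 mm high (-x side, near the clip) are fixed to the deck
- canister: bystander: green plastic canister 70 x 100 x 120 mm with a black twist cap, standing on the bench beyond the shelf's +y end; origin under its centre
- pump: bystander: aluminium frame pump 225 mm long, 32 mm high, lying on the bench beyond the shelf's -y end; origin under its middle, x along it
- spanner: bystander: flat chrome spanner 200 mm long, 6 mm thick, lying on the bench near the canister; origin under its middle, x along it

How it is judged (in metres and radians):
On the way, in this order (a step that is already met when the one before it is completed fails the run):
1. the lamp arm is swung well clear of the knob (value of joint lamp above 0.85 rad), for 0.2 s.
2. the level is pressed flat by the fingers on its collar and the bubble has shown the slope (more than 3.2 mm off, towards the clip) (value of joint level below 0.004 rad and contact force between the fingers and collar above 2 N and value of joint bubble above 0.0032 m), for 0.2 s.
At the end, for the whole second after the job is handed in: Lamp arm past 0.85 rad; fingers press the collar with over 2 N so that the level lies flat (lift under 0.004 rad); bubble within 2.5 mm of the middle of the lines; canister, pump and spanner within 30 mm of their start; held through the last second (value of joint lamp above 0.85 rad and value of joint level below 0.004 rad and contact force between the fingers and collar above 2 N and value of joint bubble between -0.0025 and 0.0025 m and distance of each of canister, pump, spanner from where it was at the start of the episode below 0.03 m); the arm keeps its last pose, push and grip.
It fails at once if the collar is pressed with more than 35 N (contact force between anything else and collar above 35 N).
It fails at once if the canister, pump or spanner is disturbed (moved 30 mm or more) (distance of any of canister, pump, spanner from where it was at the start of the episode above 0.03 m).
It also fails if it takes over 67 s, if anything falls off the work surface, if the arm or the gripper's body presses on something with over 40 N, if the wrist force passes 120 N, or if a joint passes its speed limit or range.

## Working session

There is one attempt and no reset: what is moved stays moved. The work goes in short steps, Python scripts to look and compute and a tool call to move; the robot and the scene stay as the last step left them, time stands still between calls to the robot, and variables do not carry over. Pictures are saved under pics/ and viewed, and the job is handed in when it is done.

Besides the shell and the picture viewer there is one more tool, called after "Emit:" as name([rows], argument=value, ...), one row to a line, values as JSON. carry_out: Moves the arm, as the interface text tells. Its arguments: {"type":"object","properties":{"increments":{"type":"array","items":{"type":"array","items":{"type":"array","items":{"type":"number","minimum":-1,"maximum":1}}}},"hand":{"type":"number"},"squeeze":{"type":"number"}},"required":["increments"]}

```bash
mkdir -p pics
cat > h.py <<'E'
import numpy as np, cv2
from rig import sense, optics, r, nets
def save(name, fn, scale=1.0, crop=None):
    f=optics.grab_frame(name); im=f["img"][:,:,::-1]
    if crop: im=im[crop[1]:crop[3],crop[0]:crop[2]]
    im=cv2.resize(im,None,fx=scale,fy=scale,interpolation=cv2.INTER_CUBIC)
    cv2.imwrite("pics/"+fn,im); return f
def foc(f): return f["img"].shape[0]/2/np.tan(np.radians(f["fov_y"])/2)
def world(f,u,v,z=None):
    z=f["range_z"][int(round(v)),int(round(u))] if z is None else z
    k=foc(f); c=np.array([(u-f["cx"])/k*z,(v-f["cy"])/k*z,z])
    return f["R"].T@(c-f["t"])
def pix(f,X):
    c=f["R"]@np.array(X)+f["t"]; k=foc(f); return c[0]/c[2]*k+f["cx"],c[1]/c[2]*k+f["cy"]
E
python3 - <<'E'
from h import *
s=sense(); print({k:np.round(v,3) for k,v in s.items()}, r.tip_reach)
for c in ["scene","top"]:
    save(c,c+"0.png")
    for t in ["knob","lamp_head","lamp_hinge","collar","vial","rack","pump","canister","spanner"]:
        o=nets.tip_of(t,c); print(c,t,[(np.round(d["point"],0).tolist(),round(d["confidence"],2)) for d in o[:2]])
E
```

```text
{'clock': np.float64(0.0), 'qpos': array([ 1.111,  0.354,  1.634, -0.   ,  1.155, -0.002]), 'qvel': array([-0.001, -0.001, -0.   , -0.001, -0.001,  0.   ]), 'joint_efforts': array([ 4.0000e-03, -6.0522e+01, -3.4207e+01,  0.0000e+00,  9.0000e-03,
        0.0000e+00]), 'eef_pos': array([276.039, 560.245, 252.559]), 'tcp_rot': array([-3.14 ,  0.   ,  2.684]), 'contact_force': array([ 0.859, -0.022,  0.01 ]), 'wrist_torque': array([ 0.01 ,  0.027, -0.026]), 'opening': np.float64(1.001)} 22.0
scene knob [([534.0, -70.0, 166.0], 0.56)]
scene lamp_head [([534.0, -65.0, 231.0], 0.73)]
scene lamp_hinge [([692.0, -47.0, 226.0], 0.89), ([541.0, 380.0, 2.0], 0.53)]
scene collar [([531.0, -70.0, 125.0], 0.67)]
scene vial [([513.0, 68.0, 147.0], 0.62)]
scene rack [([512.0, 75.0, 0.0], 0.63)]
scene pump [([500.0, -209.0, -4.0], 0.89), ([536.0, -73.0, 124.0], 0.37)]
scene canister [([540.0, 381.0, 3.0], 0.66)]
scene spanner [([354.0, 342.0, -3.0], 0.49)]
top knob []
top lamp_head [([534.0, -59.0, 227.0], 0.78)]
top lamp_hinge [([693.0, -51.0, 223.0], 0.66)]
top collar [([536.0, -71.0, 125.0], 0.56)]
top vial [([513.0, 70.0, 144.0], 0.69)]
top rack [([517.0, 78.0, 1.0], 0.86)]
top pump [([506.0, -211.0, -0.0], 0.71)]
top canister [([544.0, 381.0, 1.0], 0.74)]
top spanner [([357.0, 343.0, -3.0], 0.56)]
```

View pics/scene0.png

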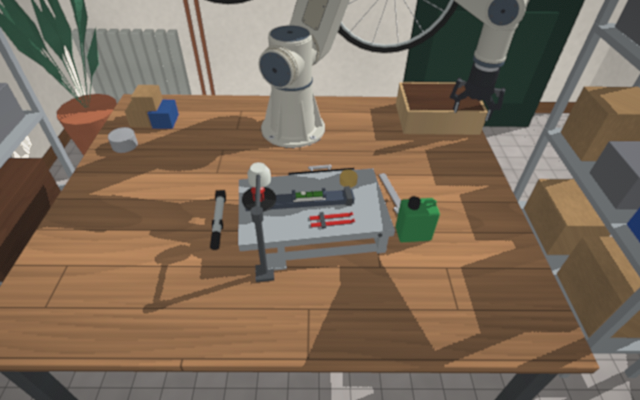

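View pics/top0.png

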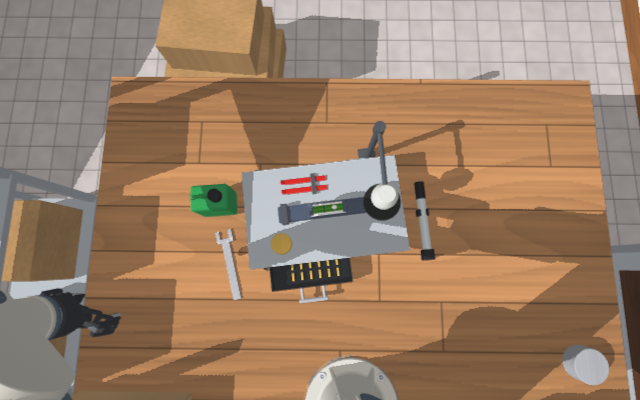

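The scene view shows the lamp head over the knob at about (258,180). In the top view the head is at (385,197), the hinge at (379,128), the pump at (425,220), and the canister and spanner are far left. The rack yaw is about 0.15 rad. I'll push the lamp bar with closed fingers from the +y side.

```bash
cat >> h.py <<'E'
from scipy.spatial.transform import Rotation as Ro
def inc(frm,to,rpy):
    R=Ro.from_euler('xyz',rpy).as_matrix(); return np.round(R.T@(np.array(to,float)-np.array(frm,float))/400,4)
E
python3 - <<'E'
from h import *
rp=[np.pi,0,2.684]
p=[[276.2,560.6,253.3],[400,300,290],[590,20,290],[590,20,238]]
for a,b in zip(p,p[1:]): print(inc(a,b,rp), np.linalg.norm(np.subtract(b,a))/41.7)
E
```

```text
[-0.5655 -0.4477 -0.0918] 6.974488992995876
[-0.7354 -0.4181 -0.    ] 8.114591997932196
[ 0.   -0.    0.13] 1.2470023980815348
```

Emit:
carry_out([
  [[-0.057,-0.045,-0.018],[-0.113,-0.09,-0.037],[-0.17,-0.134,-0.055],[-0.226,-0.179,-0.073],[-0.283,-0.224,-0.092]],
], hand=1, squeeze=40)

```text
invalid input
```

Rows need all 6 numbers.

Emit:
carry_out([
  [[-0.057,-0.045,-0.018,0,0,0],[-0.113,-0.09,-0.037,0,0,0],[-0.17,-0.134,-0.055,0,0,0],[-0.226,-0.179,-0.073,0,0,0],[-0.283,-0.224,-0.092,0,0,0]],
], hand=1, squeeze=40)

```text
clock: 1.42
eef_pos: [338.5, 429.0, 290.3]
tcp_rot: [3.142, 0.0, 2.684]
contact_force: [0.3, -0.7, -0.7]
opening: 0.301
```

Emit:
carry_out([
  [[-0.057,-0.045,0,0,0,0],[-0.113,-0.09,0,0,0,0],[-0.17,-0.134,0,0,0,0],[-0.226,-0.179,0,0,0,0],[-0.283,-0.224,0,0,0,0]],
])

```text
clock: 1.83
eef_pos: [400.5, 298.6, 290.3]
tcp_rot: [3.141, 0.0, 2.684]
contact_force: [0.2, 1.0, -0.8]
opening: -0.001
```

Emit:
carry_out([
  [[-0.074,-0.042,0,0,0,0],[-0.147,-0.084,0,0,0,0],[-0.22,-0.126,0,0,0,0],[-0.294,-0.168,0,0,0,0],[-0.368,-0.209,0,0,0,0]],
])

```text
clock: 2.25
eef_pos: [495.9, 158.2, 290.3]
tcp_rot: [3.141, 0.0, 2.684]
contact_force: [-0.0, 0.4, 0.5]
opening: -0.0
```

Emit:
carry_out([
  [[-0.074,-0.042,0,0,0,0],[-0.147,-0.084,0,0,0,0],[-0.22,-0.126,0,0,0,0],[-0.294,-0.168,0,0,0,0],[-0.368,-0.209,0,0,0,0]],
])

```text
clock: 2.67
eef_pos: [591.0, 18.1, 290.2]
tcp_rot: [3.141, 0.0, 2.684]
contact_force: [0.3, -0.4, -0.4]
opening: -0.004
```

Run:
```python
from h import *
print(r.tip_reach)
f=save("wrist","w1.png")
f2=save("top","t1.png",2.5,(300,100,460,280))
for c in ["wrist","top","scene"]:
    if c=="scene": optics.grab_frame(c)
    for t in ["knob","lamp_head","lamp_hinge","collar","vial"]:
        o=nets.tip_of(t,c); print(c,t,[(np.round(d["point"],0).tolist(),round(d["confidence"],2)) for d in o[:2]])
```

```text
22.0
wrist knob []
wrist lamp_head [([533.0, -65.0, 222.0], 0.72)]
wrist lamp_hinge []
wrist collar [([531.0, -68.0, 131.0], 0.77)]
wrist vial [([517.0, 69.0, 139.0], 0.95)]
top knob []
top lamp_head []
top lamp_hinge [([544.0, 378.0, 2.0], 0.35)]
top collar []
top vial [([515.0, 70.0, 141.0], 0.78)]
scene knob []
scene lamp_head [([529.0, -64.0, 229.0], 0.65)]
scene lamp_hinge [([688.0, -48.0, 222.0], 0.63)]
scene collar [([532.0, -72.0, 124.0], 0.69)]
scene vial [([513.0, 67.0, 146.0], 0.71)]
```

View pics/w1.png

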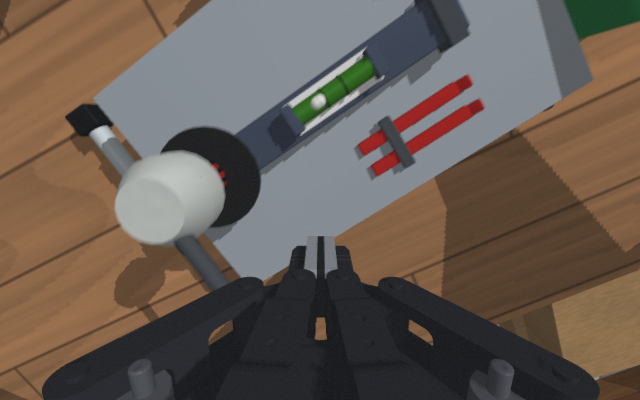

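View pics/t1.png

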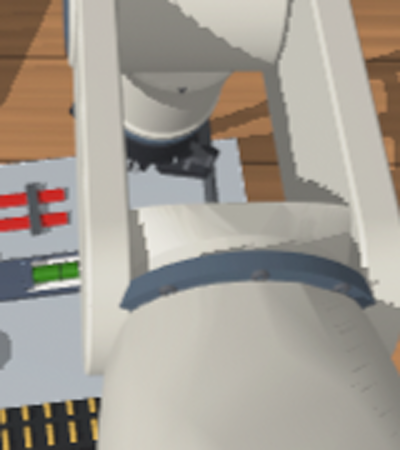

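The wrist view shows the head at about (170,195), the bar at (200,260) and the collar behind it. The fingers stand on the +y side with clear space. Next I plan the arc.

Run:
```python
from h import *
rp=[np.pi,0,2.684]; H=np.array([691,-49])
def P(a,d=20):
    u=-np.array([np.cos(.15+a),np.sin(.15+a)]); n=np.array([u[1],-u[0]]); return [*(H+105*u+d*n),236]
start=[591,18.5,290.3]
pts=[P(a) for a in (-.1,.1,.3,.5,.7,.85,1.0,1.15,1.25)]
print(np.round(pts))
print(inc(start,[591,18.5,236],rp)); c=[591,18.5,236]
print("A",inc(c,pts[0],rp),inc(c,pts[1],rp),inc(c,pts[2],rp))
print("B",[inc(pts[2],p,rp).tolist() for p in pts[3:]])
```

```text
[[ 585.  -34.  236.]
 [ 584.  -56.  236.]
 [ 588.  -77.  236.]
 [ 595.  -97.  236.]
 [ 607. -115.  236.]
 [ 617. -127.  236.]
 [ 630. -137.  236.]
 [ 644. -145.  236.]
 [ 653. -149.  236.]]
[ 0.     -0.      0.1358]
A [-0.0451 -0.1248 -0.    ] [-0.0669 -0.1736 -0.    ] [-0.0978 -0.217  -0.    ]
B [[-0.039, -0.0364, -0.0], [-0.0844, -0.0644, -0.0], [-0.1217, -0.0791, -0.0], [-0.1607, -0.0881, -0.0], [-0.2006, -0.0911, -0.0], [-0.2273, -0.0898, -0.0]]
```

Emit:
carry_out([
  [[0,0,0.068,0,0,0],[0,0,0.136,0,0,0],[0,0,0.136,0,0,0]],
])

```text
clock: 3.82
eef_pos: [587.5, 19.6, 231.1]
tcp_rot: [-3.138, -0.006, 2.684]
contact_force: [-1.9, -0.1, -0.0]
opening: 0.004
```

Emit:
carry_out([
  [[-0.02,-0.06,0,0,0,0],[-0.045,-0.125,0,0,0,0],[-0.056,-0.15,0,0,0,0],[-0.067,-0.174,0,0,0,0],[-0.067,-0.174,0,0,0,0]],
])

```text
clock: 4.23
eef_pos: [584.0, -56.0, 236.5]
tcp_rot: [3.142, 0.001, 2.682]
contact_force: [-0.3, 0.3, 0.3]
opening: 0.0
```

Emit:
carry_out([
  [[-0.008,-0.011,0,0,0,0],[-0.015,-0.022,0,0,0,0],[-0.023,-0.033,0,0,0,0],[-0.031,-0.043,0,0,0,0],[-0.031,-0.043,0,0,0,0]],
])

```text
clock: 4.65
eef_pos: [587.4, -76.1, 235.7]
tcp_rot: [-3.141, 0.0, 2.684]
contact_force: [-1.2, -0.9, 0.3]
opening: -0.0
```

Emit:
carry_out([
  [[-0.02,-0.018,0,0,0,0],[-0.039,-0.036,0,0,0,0],[-0.062,-0.05,0,0,0,0],[-0.084,-0.064,0,0,0,0],[-0.103,-0.072,0,0,0,0]],
])

```text
clock: 5.07
eef_pos: [611.9, -120.8, 235.6]
tcp_rot: [-3.141, -0.0, 2.683]
contact_force: [-0.1, 2.6, 0.3]
opening: 0.004
```

Emit:
carry_out([
  [[-0.019,-0.007,0,0,0,0],[-0.039,-0.013,0,0,0,0],[-0.058,-0.017,0,0,0,0],[-0.078,-0.018,0,0,0,0],[-0.098,-0.019,0,0,0,0]],
])

```text
clock: 5.48
eef_pos: [643.7, -144.0, 235.6]
tcp_rot: [-3.141, -0.0, 2.684]
contact_force: [-1.4, 2.3, 0.4]
opening: 0.002
```

Run:
```python
from h import *
f=save("wrist","w2.png"); f=save("scene","s2.png",2.5,(160,80,400,290))
for t in ["lamp_head","lamp_hinge","knob","collar"]:
    for c in ["wrist","scene"]:
        o=nets.tip_of(t,c); print(c,t,[(np.round(d["point"],0).tolist(),round(d["confidence"],2)) for d in o[:2]])
```

```text
wrist lamp_head []
scene lamp_head [([648.0, -204.0, 229.0], 0.56)]
wrist lamp_hinge [([692.0, -50.0, 225.0], 0.69)]
scene lamp_hinge [([692.0, -49.0, 224.0], 0.67)]
wrist knob []
scene knob [([534.0, -70.0, 167.0], 0.75)]
wrist collar []
scene collar [([533.0, -72.0, 124.0], 0.72)]
```

View pics/s2.png

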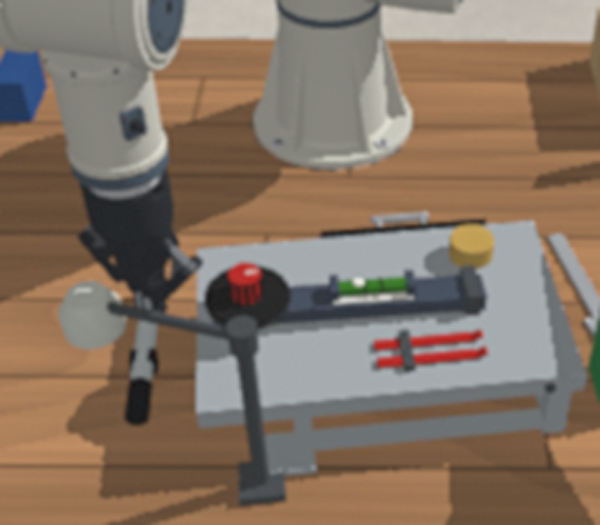

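View pics/w2.png

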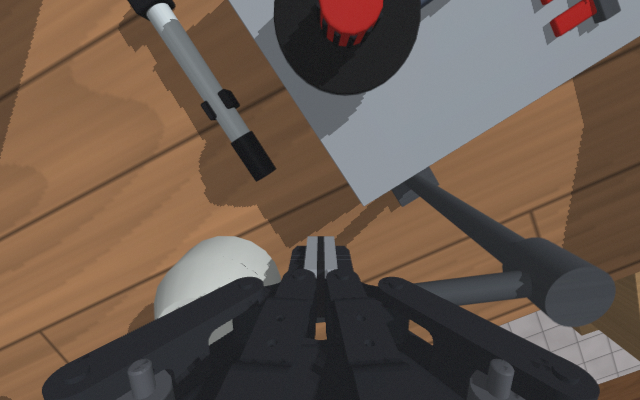

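The lamp is at about 1.14 rad: the head is seen at (648,-204), left of the bar end in the scene crop at (92,315). The red knob is now free. I back off, rise and measure the knob.

Run:
```python
from h import *
rp=[np.pi,0,2.684]
c=[644,-145,236]
for q in ([615,-137,236],[605,-134,300]): print(inc(c,q,rp))
```

```text
[ 0.0739 -0.0141 -0.    ]
[ 0.0996 -0.0184 -0.16  ]
```

Emit:
carry_out([
  [[0.037,-0.007,0,0,0,0],[0.074,-0.014,0,0,0,0],[0.09,-0.017,-0.08,0,0,0],[0.1,-0.018,-0.16,0,0,0],[0.1,-0.018,-0.16,0,0,0]],
], hand=0)

```text
clock: 6.4
eef_pos: [605.9, -132.7, 306.2]
tcp_rot: [3.14, 0.008, 2.684]
contact_force: [0.7, 0.4, 1.1]
opening: 0.711
```

Emit:
carry_out([
  [[0,0,0,0,0,0],[0,0,0,0,0,0],[0,0,0,0,0,0]],
])

```text
clock: 6.65
eef_pos: [603.5, -132.3, 298.5]
tcp_rot: [-3.141, -0.002, 2.684]
contact_force: [-0.4, -0.1, 0.3]
opening: 0.999
```

```bash
cat > k.py <<'E'
from h import *
def knob(f,ztop=170,show=None):
    im=f["img"]; hsv=cv2.cvtColor(im,cv2.COLOR_RGB2HSV)
    m=((hsv[...,0]<8)|(hsv[...,0]>172))&(hsv[...,1]>150)&(hsv[...,2]>60)
    v,u=np.nonzero(m); z=f["range_z"][v,u]; k=foc(f)
    c=np.stack([(u-f["cx"])/k*z,(v-f["cy"])/k*z,z]); X=(f["R"].T@(c-f["t"][:,None])).T
    s=(np.abs(X[:,0]-535)<40)&(np.abs(X[:,1]+71)<40)&(X[:,2]>120)
    X=X[s]; zt=np.percentile(X[:,2],95); T=X[np.abs(X[:,2]-zt)<2.5][:,:2]
    (cx,cy),rad=cv2.minEnclosingCircle(T.astype(np.float32))
    return cx,cy,rad,zt,len(T)
E
python3 - <<'E'
from k import *
print(sense()["eef_pos"],r.tip_reach)
f=save("wrist","w3.png"); print(knob(f)); 
for t in ["knob","collar","vial"]:
    o=nets.tip_of(t,"wrist"); print(t,[(np.round(d["point"],1).tolist(),round(d["confidence"],2)) for d in o[:2]])
f=optics.grab_frame("scene"); print(knob(f)); print([nets.tip_of(t,"scene")[:1] for t in ["knob","collar","lamp_head"]])
E
```

```text
[ 603.53119499 -132.30262135  298.54330208] 22.0
(533.7679443359375, -71.58167266845703, 17.719383239746094, np.float64(172.096110832756), 1459)
knob [([532.9, -67.3, 172.3], 0.81)]
collar []
vial []
(536.886474609375, -70.740234375, 16.73667335510254, np.float64(170.36501496409102), 48)
[[{'point': [534.2, -70.7, 165.8], 'confidence': 0.69}], [{'point': [530.2, -69.9, 122.1], 'confidence': 0.78}], [{'point': [644.1, -205.4, 226.6], 'confidence': 0.98}]]
```

View pics/w3.png

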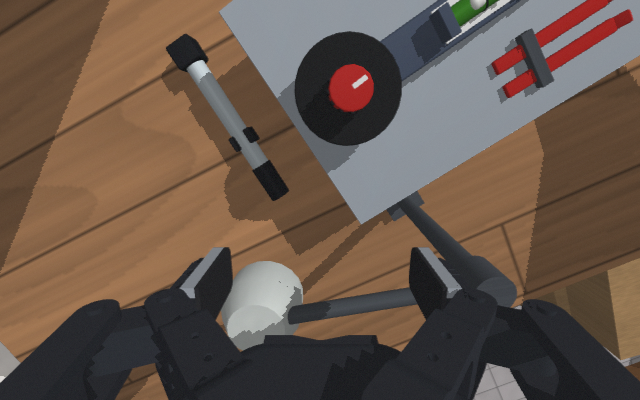

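Red knob top centre is at (534,-71.5), pixel (351,88) in the wrist view, with radius 17.7. Going above it.

Run:
```python
from h import *
s=sense(); print(s["eef_pos"]); print(inc(s["eef_pos"],[534,-71.5,240],[np.pi,0,2.684]))
```

```text
[ 604.04302985 -132.39530622  299.36399555]
[0.2243 0.0592 0.1484]
```

Emit:
carry_out([
  [[0.075,0.02,0,0,0,0],[0.15,0.04,0.05,0,0,0],[0.225,0.06,0.1,0,0,0],[0.225,0.06,0.15,0,0,0],[0.225,0.06,0.15,0,0,0]],
])

```text
clock: 7.47
eef_pos: [531.0, -70.0, 236.6]
tcp_rot: [-3.14, -0.005, 2.685]
contact_force: [-0.4, -0.6, 0.4]
opening: 1.002
```

Emit:
carry_out([
  [[0,0,0,0,0,0],[0,0,0,0,0,0],[0,0,0,0,0,0]],
])

```text
clock: 7.72
eef_pos: [535.4, -71.7, 241.0]
tcp_rot: [3.141, 0.002, 2.683]
contact_force: [-0.2, -0.4, 0.0]
opening: 1.0
```

Run:
```python
from k import *
s=sense(); print(s["eef_pos"],s["contact_force"]); print(inc(s["eef_pos"],[534,-71.5,240],[np.pi,0,2.684]))
f=save("wrist","w4.png"); print(knob(f),pix(f,[534,-71.5,170])) 
f=save("scene","s4.png",2.5,(160,80,400,290));print(knob(f))
```

```text
[535.43679145 -71.70043905 241.03800353] [-0.15857867 -0.36889432  0.02288146]
[ 0.0034 -0.0011  0.0026]
(533.5736694335938, -71.41134643554688, 17.675457000732422, np.float64(171.82344986502406), 1810) (np.float64(320.19031680370784), np.float64(217.18283836092897))
(536.691650390625, -68.12458801269531, 19.06745719909668, np.float64(170.8147236598193), 43)
```

View pics/w4.png

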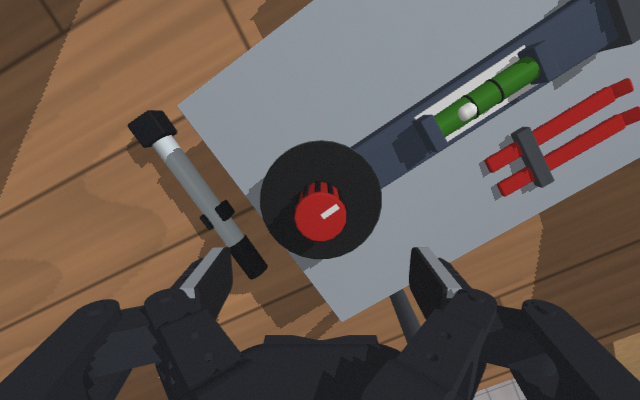

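The view is centred: knob at (320,217), bubble at (467,112), left of the lines because the level is not pressed. Descend, then close partly.

Emit:
carry_out([
  [[0.003,-0.001,0.045,0,0,0],[0.003,-0.001,0.09,0,0,0],[0.003,-0.001,0.135,0,0,0],[0.003,-0.001,0.18,0,0,0],[0.003,-0.001,0.18,0,0,0]],
])

```text
clock: 8.23
eef_pos: [531.3, -71.0, 165.2]
tcp_rot: [-3.14, -0.004, 2.683]
contact_force: [-0.9, -0.3, -1.1]
opening: 1.0
```

Emit:
carry_out([
  [[0,0,0,0,0,0],[0,0,0,0,0,0],[0,0,0,0,0,0],[0,0,0,0,0,0],[0,0,0,0,0,0]],
], hand=0.45, squeeze=30)

```text
clock: 8.65
eef_pos: [533.2, -71.0, 168.6]
tcp_rot: [3.141, 0.001, 2.684]
contact_force: [-0.1, 0.2, -0.5]
opening: 0.55
```

Run:
```python
from k import *
s=sense(); print(s["eef_pos"],s["contact_force"],s["opening"],r.tip_reach)
f=save("wrist","w5.png"); 
f=save("scene","s5.png",2.5,(160,80,400,290))
```

```text
[533.21665229 -71.01964102 168.58646001] [-0.0968076   0.1534606  -0.53780304] 0.5502619490411641 22.0
```

View pics/w5.png

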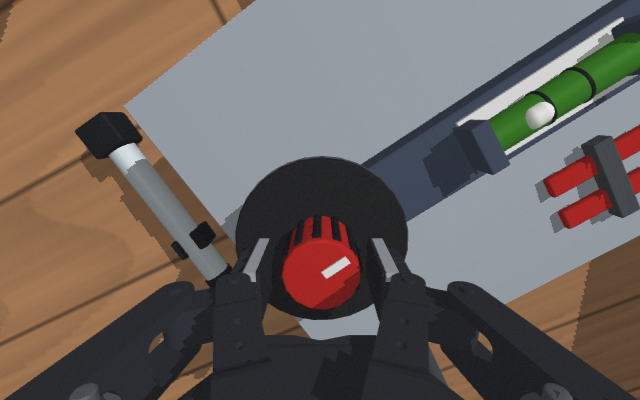

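View pics/s5.png

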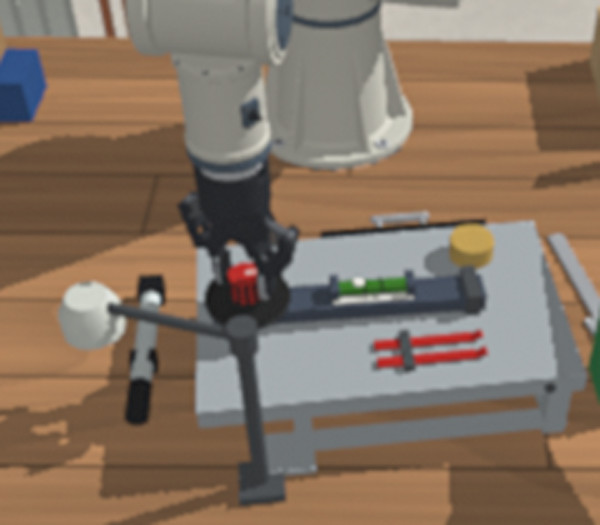

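The fingers straddle the knob (pads at about 255 and 385, knob at 320). Next I press down in small steps.

Emit:
carry_out([
  [[0,0,0.01,0,0,0],[0,0,0.02,0,0,0],[0,0,0.03,0,0,0],[0,0,0.03,0,0,0]],
])

```text
clock: 9.08
eef_pos: [532.5, -71.0, 154.9]
tcp_rot: [-3.141, -0.001, 2.684]
contact_force: [0.3, -1.1, 1.9]
opening: 0.551
```

Emit:
carry_out([
  [[0,0,0.005,0,0,0],[0,0,0.01,0,0,0],[0,0,0.01,0,0,0]],
])

```text
clock: 9.33
eef_pos: [532.7, -71.1, 151.4]
tcp_rot: [-3.141, -0.0, 2.684]
contact_force: [-0.8, -0.7, 1.3]
opening: 0.55
```

Emit:
carry_out([
  [[0,0,0.005,0,0,0],[0,0,0.01,0,0,0],[0,0,0.01,0,0,0]],
])

```text
clock: 9.58
eef_pos: [532.8, -71.1, 147.6]
tcp_rot: [-3.142, 0.0, 2.684]
contact_force: [-1.8, -2.7, 4.6]
opening: 0.551
```

Emit:
carry_out([
  [[0,0,0.003,0,0,0],[0,0,0.005,0,0,0],[0,0,0.005,0,0,0]],
])

```text
clock: 9.83
eef_pos: [532.8, -71.1, 145.9]
tcp_rot: [-3.142, 0.0, 2.684]
contact_force: [-1.4, -2.5, 6.1]
opening: 0.548
```

Emit:
carry_out([
  [[0,0,0,0,0,0],[0,0,0,0,0,0],[0,0,0,0,0,0],[0,0,0,0,0,0],[0,0,0,0,0,0]],
])

```text
clock: 10.25
eef_pos: [532.9, -71.1, 146.1]
tcp_rot: [3.142, 0.0, 2.684]
contact_force: [-1.7, -2.1, 7.0]
opening: 0.55
```

Emit:
carry_out([
  [[0,0,0,0,0,0],[0,0,0,0,0,0],[0,0,0,0,0,0],[0,0,0,0,0,0],[0,0,0,0,0,0]],
])

```text
clock: 10.67
eef_pos: [532.9, -71.1, 146.1]
tcp_rot: [3.142, 0.0, 2.684]
contact_force: [-1.3, -3.2, 7.5]
opening: 0.552
```

Emit:
carry_out([
  [[0,0,0,0,0,0],[0,0,0,0,0,0],[0,0,0,0,0,0],[0,0,0,0,0,0],[0,0,0,0,0,0]],
])

```text
clock: 11.08
eef_pos: [532.9, -71.1, 146.1]
tcp_rot: [3.142, 0.0, 2.684]
contact_force: [-1.8, -2.0, 7.0]
opening: 0.551
```

Emit:
carry_out([
  [[0,0,0,0,0,0],[0,0,0,0,0,0],[0,0,0,0,0,0],[0,0,0,0,0,0],[0,0,0,0,0,0]],
])

```text
clock: 11.5
eef_pos: [532.8, -71.1, 146.0]
tcp_rot: [3.142, 0.0, 2.684]
contact_force: [-0.6, -2.3, 7.0]
opening: 0.545
```

Emit:
carry_out([
  [[0,0,0,0,0,0],[0,0,0,0,0,0],[0,0,0,0,0,0],[0,0,0,0,0,0],[0,0,0,0,0,0]],
])

```text
clock: 11.92
eef_pos: [532.9, -71.1, 146.1]
tcp_rot: [3.142, 0.0, 2.684]
contact_force: [-1.6, -2.8, 6.4]
opening: 0.551
```

Run:
```python
from k import *
s=sense(); print(s["eef_pos"],s["contact_force"],s["wrist_torque"])
f=save("wrist","w6.png"); print(nets.tip_of("vial","wrist"))
f=save("top","t6.png",5,(240,160,400,240))
f=save("scene","s6.png",2.5,(160,80,400,290))
```

```text
[532.86094012 -71.07002613 146.07292189] [-1.64005126 -2.82427024  6.39683162] [-0.22562365  0.19387907  0.02651436]
[{'point': [516.9, 65.0, 138.2], 'confidence': 0.89}]
```

View pics/w6.png

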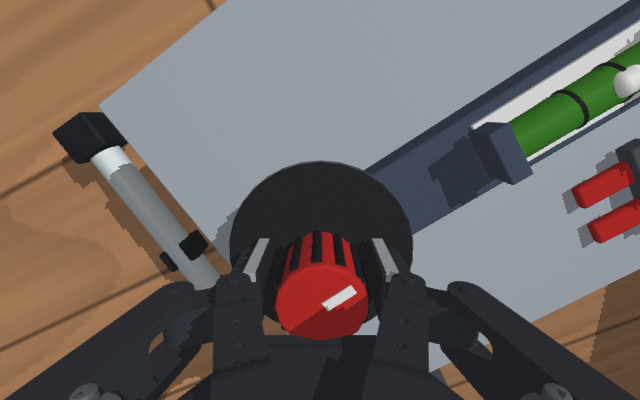

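View pics/t6.png

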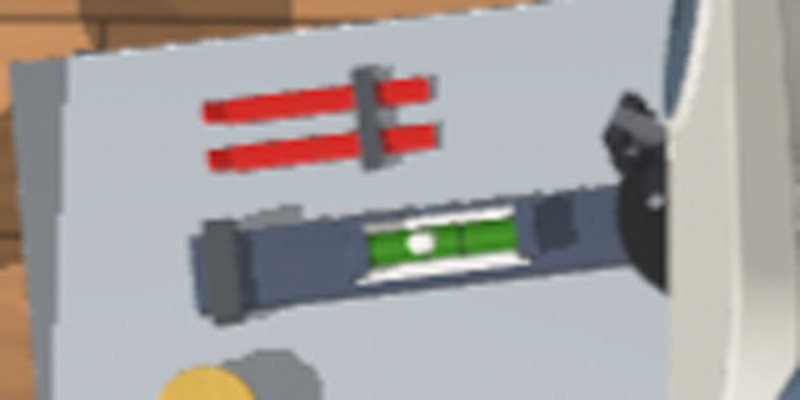

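View pics/s6.png

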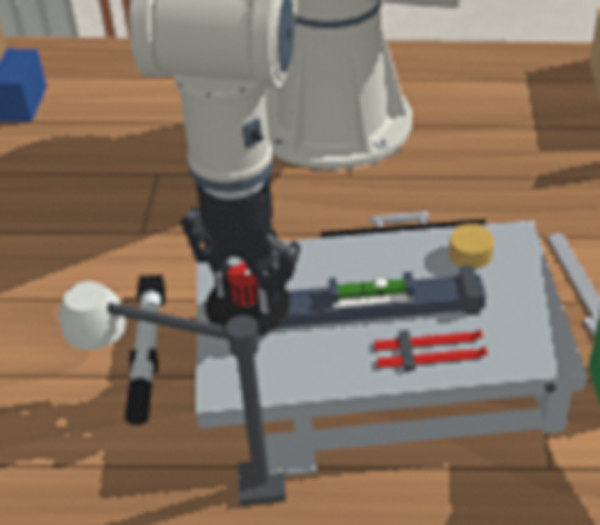

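Pressed flat with about 7 N. In the top crop the bubble, at (421,243), has run left towards the clip. I'll measure it.

```bash
cat > b.py <<'E'
from k import *
def bubble(cam, zb=139.0, yaw=None, verbose=True):
    """profile along the vial axis: sample green/white ratio; s = mm from the vial centre toward clip"""
    f=optics.grab_frame(cam); K=np.array([533.8,-71.5])
    yw=0.15
    ey=np.array([-np.sin(yw),np.cos(yw)]); ex=np.array([np.cos(yw),np.sin(yw)])
    s=np.arange(-45,45.1,0.5); w=np.arange(-12,12.1,1.0)
    S,W=np.meshgrid(s,w); 
    P=K[None,None]+ (140+S)[...,None]*ey+W[...,None]*ex
    X=np.concatenate([P,np.full(S.shape+(1,),zb)],-1).reshape(-1,3)
    c=X@f["R"].T+f["t"]; k=foc(f); u=(c[:,0]/c[:,2]*k+f["cx"]); v=(c[:,1]/c[:,2]*k+f["cy"])
    im=cv2.remap(f["img"],u.reshape(S.shape).astype(np.float32),v.reshape(S.shape).astype(np.float32),cv2.INTER_LINEAR)
    return s,w,im,f
E
python3 - <<'E'
from b import *
for cam in ["top","wrist","scene"]:
    s,w,im,f=bubble(cam)
    cv2.imwrite(f"pics/b1_{cam}.png",cv2.resize(im[:,:,::-1],None,fx=4,fy=8,interpolation=cv2.INTER_NEAREST))
a=np.vstack([cv2.imread(f"pics/b1_{c}.png") for c in ["top","wrist","scene"]]); cv2.imwrite("pics/b1.png",a); print(a.shape)
E
```

```text
(600, 724, 3)
```

View pics/b1.png

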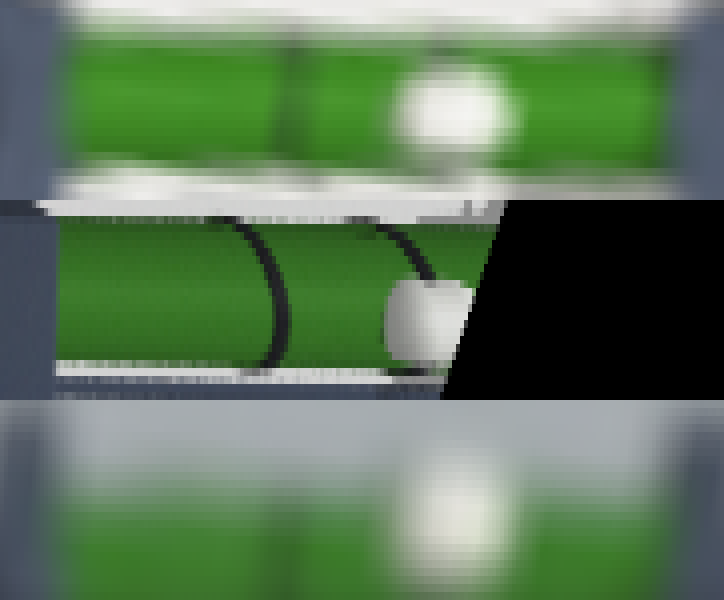

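Lines at -9.5 mm and +9.5 mm (290 and 442 px in the strip) and bubble at about +11 mm, so about 2.0 rad clockwise is needed. Grip the knob.

Emit:
carry_out([
  [[0,0,0,0,0,0],[0,0,0,0,0,0],[0,0,0,0,0,0],[0,0,0,0,0,0]],
], hand=0.62, squeeze=30)

```text
clock: 12.6
eef_pos: [533.4, -70.8, 146.5]
tcp_rot: [3.141, 0.001, 2.683]
contact_force: [-0.2, -1.2, 8.9]
opening: 0.41
```

Emit:
carry_out([
  [[0,0,0,0,0,0],[0,0,0,0,0,0.08],[0,0,0,0,0,0.16],[0,0,0,0,0,0.24],[0,0,0,0,0,0.32]],
], hand=1, squeeze=30)

```text
clock: 13.02
eef_pos: [533.4, -70.8, 146.5]
tcp_rot: [3.14, 0.001, 2.345]
contact_force: [-0.4, 0.9, 9.6]
opening: 0.417
```

Emit:
carry_out([
  [[0,0,0,0,0,0.08],[0,0,0,0,0,0.16],[0,0,0,0,0,0.24],[0,0,0,0,0,0.32],[0,0,0,0,0,0.32]],
])

```text
clock: 13.43
eef_pos: [533.5, -70.7, 146.5]
tcp_rot: [3.14, 0.001, 2.008]
contact_force: [-1.0, -0.3, 9.5]
opening: 0.411
```

```bash
cat >> b.py <<'E'
def strip(fn,cams=("top","wrist","scene")):
    L=[]
    for cam in cams:
        s,w,im,f=bubble(cam); L.append(cv2.resize(im[:,:,::-1],None,fx=4,fy=7,interpolation=cv2.INTER_NEAREST))
        if cam=="wrist": cv2.imwrite("pics/w_"+fn,f["img"][:,:,::-1])
        if cam=="top": cv2.imwrite("pics/t_"+fn,cv2.resize(f["img"][160:240,240:400,::-1],None,fx=5,fy=5,interpolation=cv2.INTER_CUBIC))
    cv2.imwrite("pics/"+fn,np.vstack(L))
E
python3 - <<'E'
from b import *
s=sense(); print({k:np.round(s[k],2).tolist() for k in ("eef_pos","tcp_rot","contact_force","wrist_torque","opening","qpos")})
strip("b2.png")
E
```

```text
{'eef_pos': [533.53, -70.69, 146.53], 'tcp_rot': [3.14, 0.0, 2.01], 'contact_force': [-1.04, -0.34, 9.49], 'wrist_torque': [0.04, 0.18, -0.22], 'opening': 0.41, 'qpos': [-0.13, 0.35, 1.91, 0.0, 0.88, -0.57]}
```

View pics/b2.png

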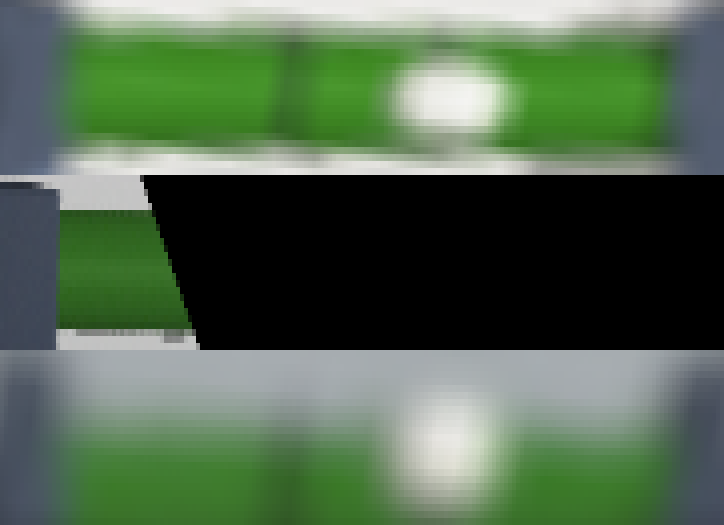

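View pics/w_b2.png

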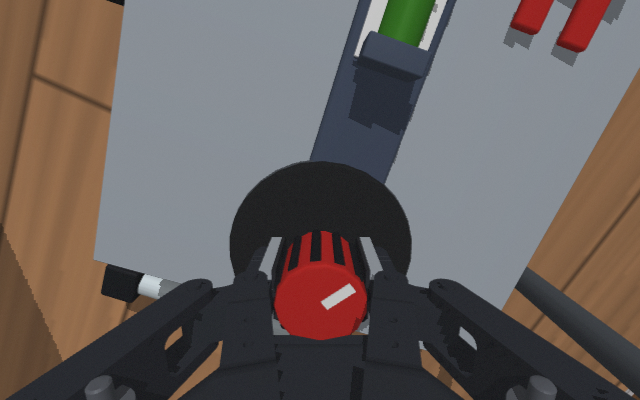

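The knob's white mark stays at (338,297) relative to the jaws, so it turns without slip. The bubble is lagging. Continue to about 1.55 rad in total, then let it settle.

Emit:
carry_out([
  [[0,0,0,0,0,0.08],[0,0,0,0,0,0.16],[0,0,0,0,0,0.24],[0,0,0,0,0,0.32],[0,0,0,0,0,0.4]],
])

```text
clock: 14.0
eef_pos: [533.6, -70.7, 146.5]
tcp_rot: [3.14, -0.0, 1.591]
contact_force: [0.8, 0.3, 8.9]
opening: 0.414
```

Emit:
carry_out([
  [[0,0,0,0,0,0.08],[0,0,0,0,0,0.16],[0,0,0,0,0,0.24],[0,0,0,0,0,0.32],[0,0,0,0,0,0.43]],
])

```text
clock: 14.42
eef_pos: [533.8, -70.7, 146.5]
tcp_rot: [3.14, -0.001, 1.141]
contact_force: [1.4, 1.0, 7.4]
opening: 0.415
```

Emit:
carry_out([
  [[0,0,0,0,0,0],[0,0,0,0,0,0],[0,0,0,0,0,0],[0,0,0,0,0,0],[0,0,0,0,0,0]],
])

```text
clock: 14.83
eef_pos: [533.8, -70.6, 146.5]
tcp_rot: [3.14, -0.001, 1.144]
contact_force: [1.7, 1.2, 6.9]
opening: 0.414
```

Emit:
carry_out([
  [[0,0,0,0,0,0],[0,0,0,0,0,0],[0,0,0,0,0,0],[0,0,0,0,0,0],[0,0,0,0,0,0]],
])

```text
clock: 15.25
eef_pos: [533.8, -70.7, 146.5]
tcp_rot: [3.14, -0.001, 1.144]
contact_force: [1.2, 0.3, 8.3]
opening: 0.416
```

Emit:
carry_out([
  [[0,0,0,0,0,0],[0,0,0,0,0,0],[0,0,0,0,0,0],[0,0,0,0,0,0],[0,0,0,0,0,0]],
])

```text
clock: 15.67
eef_pos: [533.8, -70.6, 146.5]
tcp_rot: [3.14, -0.002, 1.144]
contact_force: [1.9, 0.0, 7.9]
opening: 0.41
```

Emit:
carry_out([
  [[0,0,0,0,0,0],[0,0,0,0,0,0],[0,0,0,0,0,0],[0,0,0,0,0,0],[0,0,0,0,0,0]],
])

```text
clock: 16.08
eef_pos: [533.8, -70.6, 146.5]
tcp_rot: [3.14, -0.002, 1.144]
contact_force: [1.6, 0.0, 8.0]
opening: 0.412
```

Emit:
carry_out([
  [[0,0,0,0,0,0],[0,0,0,0,0,0],[0,0,0,0,0,0],[0,0,0,0,0,0],[0,0,0,0,0,0]],
])

```text
clock: 16.5
eef_pos: [533.8, -70.6, 146.5]
tcp_rot: [3.14, -0.002, 1.144]
contact_force: [0.4, 1.0, 8.2]
opening: 0.413
```

Emit:
carry_out([
  [[0,0,0,0,0,0],[0,0,0,0,0,0],[0,0,0,0,0,0],[0,0,0,0,0,0],[0,0,0,0,0,0]],
])

```text
clock: 16.92
eef_pos: [533.8, -70.7, 146.5]
tcp_rot: [3.14, -0.002, 1.144]
contact_force: [1.8, 1.9, 8.5]
opening: 0.414
```

Run:
```python
from b import *
s=sense(); print({k:np.round(s[k],2).tolist() for k in ("eef_pos","tcp_rot","contact_force","wrist_torque","opening","qpos")})
strip("b3.png")
```

```text
{'eef_pos': [533.82, -70.66, 146.53], 'tcp_rot': [3.14, -0.0, 1.14], 'contact_force': [1.82, 1.9, 8.51], 'wrist_torque': [0.26, 0.03, -0.26], 'opening': 0.41, 'qpos': [-0.13, 0.35, 1.91, 0.0, 0.88, 0.29]}
```

View pics/b3.png

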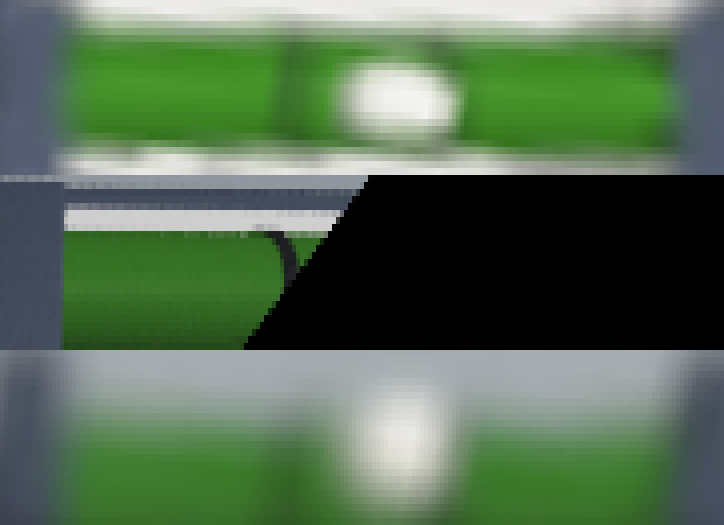

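View pics/w_b3.png

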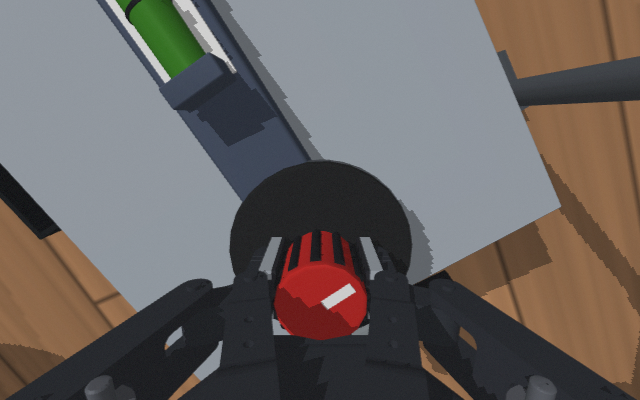

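Emit:
carry_out([
  [[0,0,0,0,0,0],[0,0,0,0,0,0],[0,0,0,0,0,0],[0,0,0,0,0,0],[0,0,0,0,0,0]],
])

```text
clock: 17.48
eef_pos: [533.8, -70.6, 146.5]
tcp_rot: [3.14, -0.001, 1.144]
contact_force: [1.1, 1.1, 8.3]
opening: 0.411
```

Emit:
carry_out([
  [[0,0,0,0,0,0],[0,0,0,0,0,0],[0,0,0,0,0,0],[0,0,0,0,0,0],[0,0,0,0,0,0]],
])

```text
clock: 17.9
eef_pos: [533.8, -70.7, 146.5]
tcp_rot: [3.14, -0.001, 1.144]
contact_force: [1.3, 1.1, 8.7]
opening: 0.412
```

```bash
cat >> b.py <<'E'
def meas(cam="top"):
    s,w,im,f=bubble(cam); rows=im[(np.abs(w)<=6)].astype(float)
    red=rows[...,0]; g=rows[...,1]
    p=red.mean(0); m=np.abs(s)<30; base=np.median(p[m]); q=np.clip(p-base-25,0,None)*m
    bub=(q*s).sum()/q.sum()
    d=im[(w<=-4)&(w>=-7)].astype(float)[...,1].mean(0)  # strip aside of the bubble for lines
    gd=rows[...,1].mean(0)
    l=(s>-14)&(s<-5); dip=np.clip(np.median(gd[(s>-25)&(s<-15)])-gd,0,None)*l
    left=(dip*s).sum()/dip.sum()
    return round(bub,2), round(left,2), np.round(bub-(left+9.5),2)
E
python3 - <<'E'
from b import *
print([meas() for i in range(2)],meas("scene"))
strip("b4.png")
E
```

```text
[(np.float64(4.66), np.float64(-8.63), np.float64(3.78)), (np.float64(4.66), np.float64(-8.66), np.float64(3.81))] (np.float64(4.88), np.float64(-9.2), np.float64(4.58))
```

View pics/b4.png

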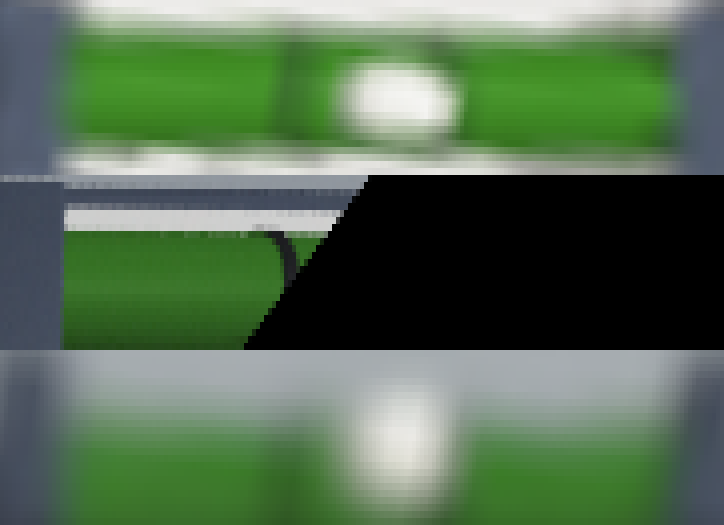

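Settled at about +4.2 mm. Turn about 0.7 rad more.

Emit:
carry_out([
  [[0,0,0,0,0,0.08],[0,0,0,0,0,0.16],[0,0,0,0,0,0.24],[0,0,0,0,0,0.32],[0,0,0,0,0,0.38]],
])

```text
clock: 18.62
eef_pos: [533.9, -70.8, 146.5]
tcp_rot: [3.14, -0.002, 0.743]
contact_force: [2.2, 0.1, 6.7]
opening: 0.414
```

Emit:
carry_out([
  [[0,0,0,0,0,0.08],[0,0,0,0,0,0.16],[0,0,0,0,0,0.24],[0,0,0,0,0,0.3],[0,0,0,0,0,0.3]],
])

```text
clock: 19.03
eef_pos: [534.0, -70.8, 146.5]
tcp_rot: [3.14, -0.002, 0.428]
contact_force: [2.3, -0.6, 7.3]
opening: 0.412
```

Emit:
carry_out([
  [[0,0,0,0,0,0],[0,0,0,0,0,0],[0,0,0,0,0,0],[0,0,0,0,0,0],[0,0,0,0,0,0]],
])

```text
clock: 19.45
eef_pos: [534.0, -70.8, 146.5]
tcp_rot: [3.141, -0.003, 0.432]
contact_force: [2.4, 0.9, 7.0]
opening: 0.415
```

Emit:
carry_out([
  [[0,0,0,0,0,0],[0,0,0,0,0,0],[0,0,0,0,0,0],[0,0,0,0,0,0],[0,0,0,0,0,0]],
])

```text
clock: 19.87
eef_pos: [534.0, -70.9, 146.5]
tcp_rot: [3.141, -0.003, 0.432]
contact_force: [1.9, -0.4, 7.7]
opening: 0.409
```

Emit:
carry_out([
  [[0,0,0,0,0,0],[0,0,0,0,0,0],[0,0,0,0,0,0],[0,0,0,0,0,0],[0,0,0,0,0,0]],
])

```text
clock: 20.28
eef_pos: [534.0, -70.8, 146.5]
tcp_rot: [3.141, -0.003, 0.432]
contact_force: [2.1, -1.0, 6.3]
opening: 0.414
```

Emit:
carry_out([
  [[0,0,0,0,0,0],[0,0,0,0,0,0],[0,0,0,0,0,0],[0,0,0,0,0,0],[0,0,0,0,0,0]],
])

```text
clock: 20.7
eef_pos: [534.0, -70.8, 146.5]
tcp_rot: [3.141, -0.003, 0.432]
contact_force: [1.6, -0.9, 7.7]
opening: 0.411
```

Emit:
carry_out([
  [[0,0,0,0,0,0],[0,0,0,0,0,0],[0,0,0,0,0,0],[0,0,0,0,0,0],[0,0,0,0,0,0]],
])

```text
clock: 21.12
eef_pos: [534.0, -70.8, 146.5]
tcp_rot: [3.141, -0.003, 0.432]
contact_force: [1.5, -0.5, 6.9]
opening: 0.417
```

Emit:
carry_out([
  [[0,0,0,0,0,0],[0,0,0,0,0,0],[0,0,0,0,0,0],[0,0,0,0,0,0],[0,0,0,0,0,0]],
])

```text
clock: 21.53
eef_pos: [534.0, -70.9, 146.5]
tcp_rot: [3.141, -0.003, 0.432]
contact_force: [1.5, -0.8, 8.0]
opening: 0.414
```

Run:
```python
from b import *
print([meas() for i in range(2)],meas("scene"))
strip("b5.png")
f=save("scene","s7.png",2.5,(160,80,400,290)); print(nets.tip_of("lamp_head","scene")[:1])
s=sense(); print({k:np.round(s[k],2).tolist() for k in ("eef_pos","tcp_rot","contact_force","wrist_torque","opening","qpos")})
```

```text
[(np.float64(1.59), np.float64(-8.99), np.float64(1.08)), (np.float64(1.6), np.float64(-8.99), np.float64(1.08))] (np.float64(1.7), np.float64(-9.64), np.float64(1.84))
[{'point': [646.4, -207.1, 230.9], 'confidence': 0.56}]
{'eef_pos': [533.98, -70.83, 146.53], 'tcp_rot': [3.14, -0.0, 0.43], 'contact_force': [1.97, -0.36, 6.44], 'wrist_torque': [-0.08, -0.12, -0.26], 'opening': 0.41, 'qpos': [-0.14, 0.35, 1.91, 0.0, 0.88, 1.0]}
```

View pics/b5.png

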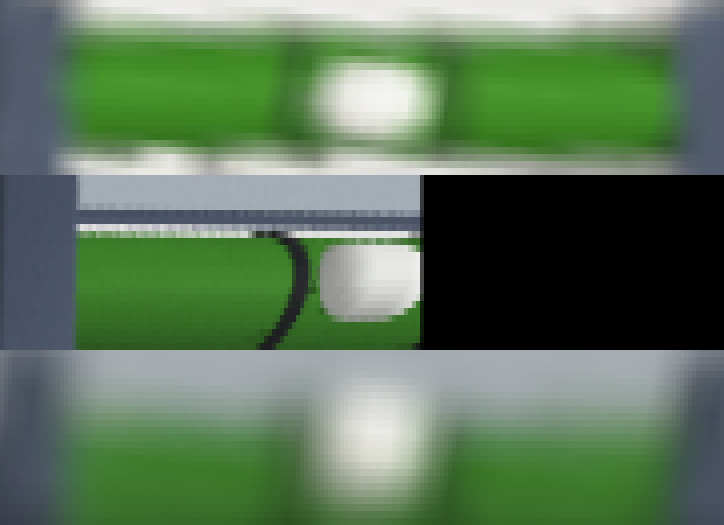

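View pics/w_b5.png

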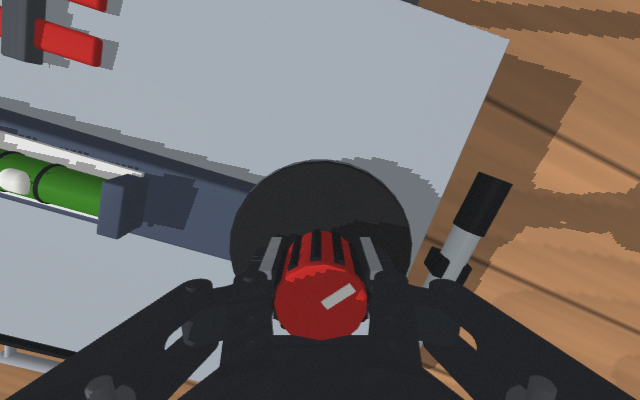

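View pics/s7.png

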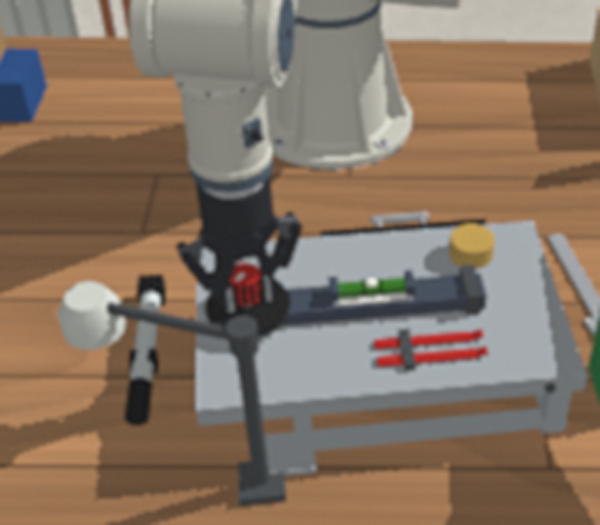

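View pics/t_b5.png

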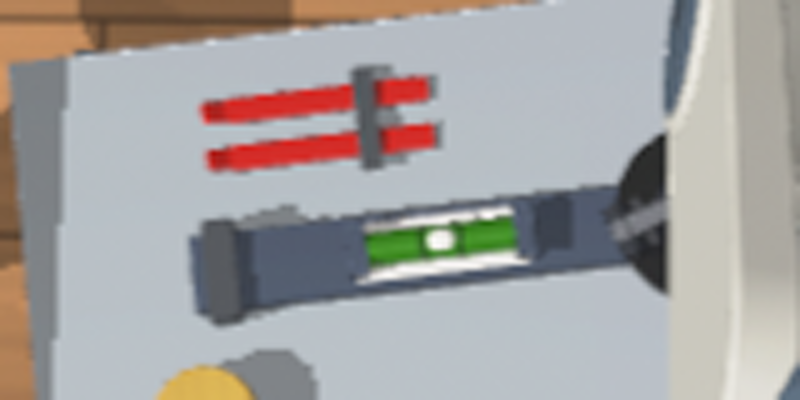

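The bubble is now about +0.3 to +1.5 mm off. In the wrist view its near edge sits about 2.2 mm inside the line, where 2.0 would be centred. I add a small turn of 0.13 rad, then verify that the level lies flat by the collar height in depth.

Emit:
carry_out([
  [[0,0,0,0,0,0.06],[0,0,0,0,0,0.13],[0,0,0,0,0,0.13],[0,0,0,0,0,0.13],[0,0,0,0,0,0.13]],
])

```text
clock: 22.35
eef_pos: [534.0, -70.9, 146.5]
tcp_rot: [3.141, -0.003, 0.295]
contact_force: [2.0, -0.6, 7.6]
opening: 0.413
```

Emit:
carry_out([
  [[0,0,0,0,0,0],[0,0,0,0,0,0],[0,0,0,0,0,0],[0,0,0,0,0,0],[0,0,0,0,0,0]],
])

```text
clock: 22.77
eef_pos: [534.0, -70.9, 146.5]
tcp_rot: [3.141, -0.003, 0.296]
contact_force: [2.0, -0.5, 8.5]
opening: 0.414
```

Emit:
carry_out([
  [[0,0,0,0,0,0],[0,0,0,0,0,0],[0,0,0,0,0,0],[0,0,0,0,0,0],[0,0,0,0,0,0]],
])

```text
clock: 23.18
eef_pos: [534.0, -70.9, 146.5]
tcp_rot: [3.141, -0.003, 0.296]
contact_force: [1.7, -0.8, 7.0]
opening: 0.416
```

Emit:
carry_out([
  [[0,0,0,0,0,0],[0,0,0,0,0,0],[0,0,0,0,0,0],[0,0,0,0,0,0],[0,0,0,0,0,0]],
])

```text
clock: 23.6
eef_pos: [534.0, -70.9, 146.5]
tcp_rot: [3.141, -0.003, 0.296]
contact_force: [1.3, -0.3, 7.4]
opening: 0.417
```

Emit:
carry_out([
  [[0,0,0,0,0,0],[0,0,0,0,0,0],[0,0,0,0,0,0],[0,0,0,0,0,0],[0,0,0,0,0,0]],
])

```text
clock: 24.02
eef_pos: [534.0, -70.9, 146.5]
tcp_rot: [3.141, -0.003, 0.295]
contact_force: [1.6, -1.4, 8.0]
opening: 0.414
```

Emit:
carry_out([
  [[0,0,0,0,0,0],[0,0,0,0,0,0],[0,0,0,0,0,0],[0,0,0,0,0,0],[0,0,0,0,0,0]],
])

```text
clock: 24.43
eef_pos: [534.0, -70.9, 146.5]
tcp_rot: [3.141, -0.003, 0.295]
contact_force: [1.9, -0.0, 7.2]
opening: 0.413
```

Run:
```python
from b import *
print(meas(),meas("scene"))
strip("b6.png")
f=optics.grab_frame("wrist")
K=np.array([533.8,-71.5])
v,u=np.mgrid[0:400:2,0:640:2].reshape(2,-1); z=f["range_z"][v,u]; k=foc(f)
c=np.stack([(u-f["cx"])/k*z,(v-f["cy"])/k*z,z]); X=(f["R"].T@(c-f["t"][:,None])).T
rr=np.hypot(X[:,0]-K[0],X[:,1]-K[1]); ok=z>0
for nm,m in {"knobtop":(rr<14)&(X[:,2]>160),"collar":(rr>34)&(rr<46)&(X[:,2]<150)&(X[:,2]>110),"deck":(rr>60)&(rr<80)&(X[:,2]<112)&(X[:,2]>85)}.items():
    q=X[m&ok]; print(nm,len(q),np.percentile(q[:,2],[10,50,90]))
print(nets.tip_of("lamp_head","scene")[:1])
s=sense(); print({k:np.round(s[k],2).tolist() for k in ("clock","eef_pos","tcp_rot","contact_force","qpos")})
```

```text
(np.float64(0.77), np.float64(-9.02), np.float64(0.29)) (np.float64(1.48), np.float64(-10.15), np.float64(2.13))
knobtop 1988 [170.61084292 200.50091104 216.1257713 ]
collar 1602 [125.63663994 126.43024052 127.23556278]
deck 3018 [101.2654652  102.11902509 103.00514932]
[{'point': [647.7, -204.8, 226.9], 'confidence': 0.79}]
{'clock': 24.78, 'eef_pos': [534.03, -70.89, 146.55], 'tcp_rot': [3.14, -0.0, 0.3], 'contact_force': [1.84, -0.6, 6.86], 'qpos': [-0.14, 0.35, 1.91, 0.0, 0.88, 1.14]}
```

View pics/b6.png

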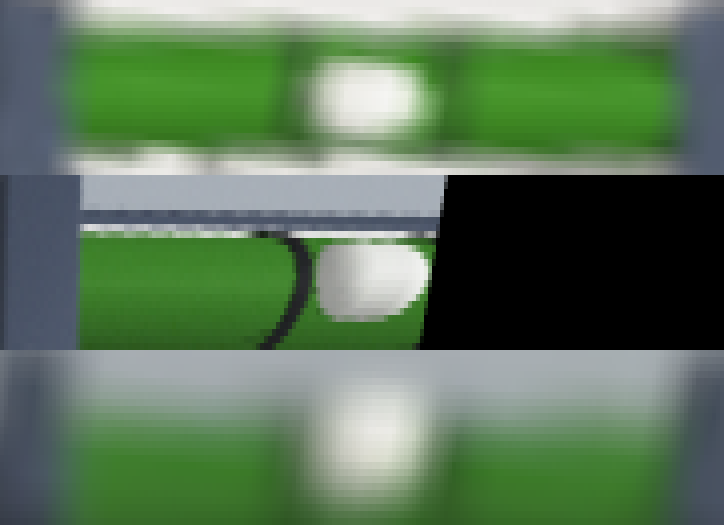

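View pics/t_b6.png

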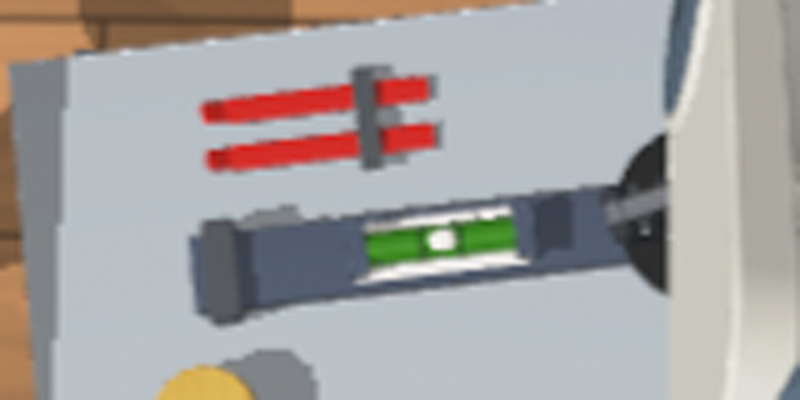

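Centred: the top view gives about +0.3 mm and the wrist view about -0.7 mm. The collar is pressed about 8 mm below its free height, so the level is flat, and the lamp is still clear. Handing in.

```bash
python3 -c "
from rig import r
print(r.sign_off())"
```

```text
the job is handed in; nothing more can be done
None
```

The shelf reads level, and I handed the job in with the fingers still pressing the level flat. The hand-in reports no verdict.

**What I did:** I swung the lamp arm to about 1.14 rad with closed fingers. I then pressed the collar with about 7 N and let the bubble settle at about +11 mm, towards the clip. Still pressing, I gripped the knob and turned the gripper about 2.4 rad clockwise in steps, letting the bubble settle between them.

**Last checks:**
- **Bubble:** within about 1 mm of the middle in the top camera (+0.3 mm) and the wrist camera (-0.7 mm).
- **Press:** about 7 N net upward on the tool. The collar is squeezed about 8 mm, which suggests 11 to 13 N on it, well below 35 N. I judged the level flat from this.
- **Lamp:** head still at about (648, -205) mm, so well clear.
- **Bystanders:** the gripper stayed well above the canister, pump and spanner. I did not measure their positions again at the end.

**What disagreed:**
- **Scene camera:** its automatic fit gave +2.1 mm for the bubble. Its image is coarse and blurred there, and by eye it was nearer +0.5 mm.
- **Bubble rate:** the bubble moved about 4.3 to 5 mm per rad of gripper turn, not 5.5, so the knob may have slipped a little in the pads.
- **Push force:** the force on the tool fell slightly as the shelf rose, probably because the grip on the knob took some of the load.

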